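# Close up the baking station

## Robot

A 6-joint arm with a two-finger parallel gripper is mounted at the origin on the work surface. World frame = base frame: x ahead of the robot, y to its left, z up, the work surface at z = 0. Lengths are in m, angles in rad, forces in N, time in s.
With the tool pointing down it reaches from about 0.275 to 0.975 m from the base axis. Payload 8.4 kg.
Tool frame: the origin (TCP) lies at the very end of the fingers, on their centre line; the grasp point (between the pads) lies 19 mm behind it (env.tcp_to_grasp is the distance from the TCP to the grasp point, in m); y points along the fingers, x is the direction in which the jaws open and shut, and the axes are right-handed (so a half turn about y gives the same grasp; the last joint's range is limited). The gripper opens to 92 mm and grips with 3 to 60 N. Pads are 20 mm wide; open, the fingers measure 128 mm over their backs; the gripper's body (75 mm by 189 mm) begins 69 mm behind the grasp point.
Start: joints at [1.328, 0.353, 1.633, -0, 1.155, -0.002], TCP at [0.149, 0.607, 0.215] pointing down, gripper open.
Joint ranges: [-2.63, 2.63], [-0.92, 2.1], [0.06, 2.66], [-1.3, 4.44], [0, 2.69], [-3.02, 3.02]. Speed limits (rad/s): [2.22, 2.22, 2.79, 3.14, 3.14, 3.14].

## Interface

Orientations are given as a 3x3 rotation matrix whose columns are the frame's x, y, z axes.
In Python, from station import env gives the robot as it stands.
- The arm moves only by the shell command python3 -m crank 'ROWS' [OPENING] [FORCE]. ROWS is JSON, a list of rows, each a list of 6 numbers: the shift along the tool's x, y, z scaled (see below), then the turn, a rotation vector about the tool's x, y, z scaled (see below). In form: [[dx, dy, dz, ax, ay, az], ...]. A call has exactly 10 rows; each row is the pose to reach, as a shift and turn from the pose commanded when the call began, along the tool's axes at that moment; what a row does not reach only later rows make up. The controller multiplies each number of a shift by 1 m and each number of a turn by 45 degrees. A row lasts 1/8 s, in which the tool goes at most 62.5 mm and 10.7 degrees, less where a joint would pass 70% of its speed; a pose out of reach is approached as far as the arm can. A call with a number of a shift or a turn outside -1 to 1 is refused whole. A call with a gripper value outside its range is refused whole. OPENING is the finger opening in mm, from 0 to 91.9, set as the call begins (- or left out, the last holds). The fingers move at their own pace and stop on an object; FORCE is the grip in N (left out, the last holds). Time passes only in rows, so rows that repeat a pose let the fingers close, or fill a call up. It gives the time, the measured TCP pose, the force and the opening at its end, in the units of the state.
- env.sense(): the state, without advancing time (a new reading comes with each control period).
- env.get_image(name): name is "side" or "top"; returns a dict with "frame" (400x640x3 uint8, red, green, blue), "z_map" (400x640 float32, m along the optical axis (not along the pixel's ray), 0 where there is no reading), "mtx" (3x3 intrinsics, pixels), "world_from_camera" (4x4, takes a point from camera to world coordinates). Camera axes: x right, y up, looking along -z (the intrinsics and any distortion apply to the point x, -y, -z); pixel columns grow to the right and rows downward; lengths in m; the calibration is good to about 2 mm. A picture is of the moment at which its call begins.
- env.sign_off(): hands the job in, once; it reports no verdict.
The state is a dict: "t": time; "qpos": joint angles; "qd": joint speeds; "tau": joint torques, N m; "tool_pos": TCP position; "tool_rot": TCP orientation; "ft_force": force on the tool from outside, world axes, zero at the start; "moment": the same for the moment, N m; "width": finger opening in m.
Only numpy, scipy, OpenCV 4.12 (cv2) and the standard library are available. Lean on these libraries where they do the work, as an engineer would, in place of code of your own. Each camera call takes 0.05 s, during which the arm holds its last target. There are 200 camera calls.

## Task

Baking is over, so close up the ingredient station: with your fingertips push both open drawers of the small wooden cabinet fully shut, and press the raised lid of the white storage bin down until it lies closed, in whatever order suits, without slamming them. Everything is only pushed: do not lift the cookie cutters out of the drawers, and leave the other things on the table where they are.

Things in the scene. Friction and masses are not known exactly. Their poses are not given: they have to be found in the camera images.
- cabinet: fixed wooden table-top cabinet, 176 deep (x) x 232 wide (y) x 100 high mm, with two drawers side by side. Origin: centre of its underside, on the table. Its own x points from its front to its back, so drawers open along its -x and close along its +x; y to its left as seen from the robot; z up. The carcass front lies 85 mm before the origin (x = -85); a shut drawer's front face lies at x = -95
- drawer_left (a joint): opening of the cabinet's left (+y) drawer in m: 0 fully shut, up to 0.12 open; it starts 0.05 to 0.09 open. It stays where it is left; sliding it takes about 2 N
- drawer_right (a joint): the same for the cabinet's right (-y) drawer
- drawer_left_front (a point): a point on the left drawer's outer front face, at its middle, 60 mm above the table; moves with the drawer. The front is a pale wood panel 10 mm thick, 104 mm wide, from 14 to 88 mm above the table, flat, with a flush round dark inlay and no knob. Push it along the cabinet's +x
- drawer_right_front (a point): the same point on the right drawer's equal front
- cutter_left_mid (a point): centre (half-way up) of a loose steel ring cookie cutter, 50 mm across, 22 mm high, lying in the left drawer, whose floor is 17 mm above the table; it rides along as the drawer shuts
- cutter_right_mid (a point): the same for the equal cutter in the right drawer
- bin: fixed white open-topped storage bin, 160 deep (x) x 190 wide (y) x 110 high mm. Origin: centre of its underside, on the table; x points from its front to its back, y to its left, z up. Its wooden lid is hinged along its back upper edge
- lid (a joint): opening angle of the bin's lid in rad: 0 lies shut on the bin, grows as the front edge rises; it starts 0.65 to 1.2 up. A stiff hinge holds it at any angle; it must be pressed all the way down, about 1 to 3 N at the spot below
- lid_hinge (a point): middle of the lid's hinge line, at the back of the bin (80 mm behind its origin, 110 mm above the table), level with the lid's underside. The hinge line runs along the bin's y
- lid_spot (a point): a point on the lid's upper (outer) face, half-way across and 130 mm from the hinge towards the free edge; moves with the lid. The lid is a flat board 166 mm from hinge to free edge (with a 10 mm tab at the middle beyond that), 194 mm wide, 10 mm thick; its upper face lies 120 mm above the table when shut
- spice_jar: small glass jar, bystander, 42 mm across, 65 high, standing between cabinet and bin; origin at the centre of its foot
- mug: white mug, bystander, 76 mm across, 85 high; origin at the centre of its foot
- can: food can, bystander, 68 mm across, 90 high, behind the jar, between the far ends of cabinet and bin; origin at the centre of its foot
- spatula: spatula lying flat on the table, bystander, 240 mm long along its x; origin near its middle
- loose_cutter: steel ring cookie cutter on the table before the gap between cabinet and bin, bystander, 60 mm across, 22 high; origin at the centre of its foot
Things that resemble listed ones, but are neither listed nor needed, are in the scene too. Leave any purple look-alike of the part that bears cutter_right_mid alone.

How it is judged:
At the end, for the whole second after the job is handed in: both drawers are within 5 mm of fully shut, the lid is within 0.05 rad of fully shut, the two cutters lie in the shut drawers, and no other loose thing is 30 mm or more from where it stood (value of joint each of drawer_left, drawer_right below 0.005 m and value of joint lid below 0.05 rad and x of each of cutter_left_mid, cutter_right_mid in the frame of cabinet above -0.075 m and height (world z) of each of cutter_left_mid, cutter_right_mid below 0.05 m and distance of each of spice_jar, mug, can, spatula, loose_cutter from where it was at the start of the episode below 0.03 m); the robot touches nothing.
It fails at once if a cookie cutter is lifted in or out of its drawer (height (world z) of any of cutter_left_mid, cutter_right_mid above 0.055 m).
It fails at once if a bystander is lifted or moved by 30 mm or more (distance of any of spice_jar, mug, can, spatula, loose_cutter from where it was at the start of the episode above 0.03 m).
It fails at once if a drawer is slammed (faster than 0.6 m/s) or the lid is slammed (faster than 5 rad/s) (velocity of joint any of drawer_left, drawer_right below -0.6 m/s or velocity of joint lid below -5 rad/s).
It also fails if it takes over 61 s, if anything falls off the work surface, if the arm or the gripper's body presses on something with over 40 N, if the wrist force passes 120 N, or if a joint passes its speed limit or range.

## Working session

There is one attempt and no reset: what is moved stays moved. The work goes in short steps, Python scripts to look and compute and a shell command to move; the robot and the scene stay as the last step left them, time stands still between calls to the robot, and variables do not carry over. Pictures are saved under pics/ and viewed, about 8 in all and at most 12, crops included, and the job is handed in when it is done.

```bash
mkdir -p pics; ls; cat > h.py <<'E'
import numpy as np, cv2
from station import env
def grab(n):
    d=env.get_image(n); np.savez(f'{n}.npz',**d); return d
def pts(d):
    z=d['z_map']; K=d['mtx']; v,u=np.mgrid[:z.shape[0],:z.shape[1]]
    p=np.stack([(u-K[0,2])/K[0,0]*z,-(v-K[1,2])/K[1,1]*z,-z],-1)
    T=d['world_from_camera']; return p@T[:3,:3].T+T[:3,3]
E
python3 - <<'E'
from h import *
for n in('top','side'):
    d=grab(n); cv2.imwrite(f'pics/{n}0.png',d['frame'][:,:,::-1]); print(n,d['mtx'].tolist(),d['world_from_camera'].round(3).tolist(),(d['z_map']==0).mean(), {k:v for k,v in d.items() if k not in('frame','z_map','mtx','world_from_camera')})
s=env.sense();print(s['tool_pos'],s['tool_rot'],s['t'],s['width'])
E
```

```text
pics
top [[421.4206533377087, 0.0, 321.16467838794335], [0.0, 421.4206533377087, 196.84841155774424], [0.0, 0.0, 1.0]] [[0.019, 0.99, -0.141, 0.346], [-1.0, 0.017, -0.015, -0.009], [-0.012, 0.142, 0.99, 1.423], [0.0, 0.0, 0.0, 1.0]] 0.0041328125 {}
side [[368.26745532020084, 0.0, 320.7741419622542], [0.0, 368.26745532020084, 199.5402441451891], [0.0, 0.0, 1.0]] [[0.799, 0.398, -0.451, 0.086], [-0.601, 0.516, -0.61, -0.63], [-0.01, 0.759, 0.651, 0.752], [0.0, 0.0, 0.0, 1.0]] 0.0038515625 {}
[0.14893897 0.60655994 0.21396623] [[ 2.38479508e-01 -3.07854075e-04 -9.71147481e-01]
 [ 9.71146811e-01 -1.14067488e-03  2.38479705e-01]
 [-1.18118048e-03 -9.99999302e-01  2.69439200e-05]] 0.1 0.09223018688662545
```

View pics/top0.png

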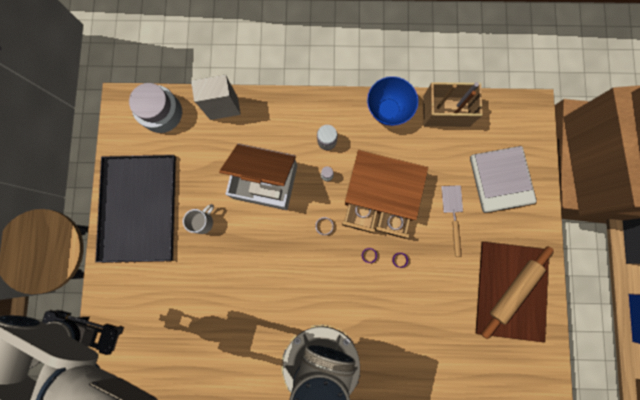

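View pics/side0.png

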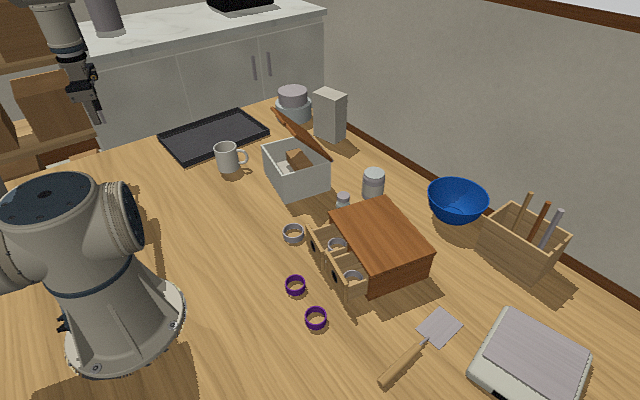

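Top: the cabinet is at (388,185), with its left drawer at (360,218) and right drawer at (397,226). The bin with its raised lid is at (262,180). The jar is at (326,173), can (327,137), loose cutter (326,226), mug (197,221), spatula (455,220). The look-alikes are two purple rings at (370,256) and (401,260), the wooden utensil box (455,105) and the scale (503,180). None of these gets touched. The cabinet is the block with the two open drawers, and the bin is the one with the hinged lid.

```bash
cat > m.py <<'E'
from h import *
d=dict(np.load('top.npz'));P=pts(d);f=d['frame']
def box(u0,u1,v0,v1,zl,zh):
    m=np.zeros(P.shape[:2],bool);m[v0:v1,u0:u1]=1
    m&=(P[...,2]>zl)&(P[...,2]<zh);return m
def rect(m,n):
    m=cv2.morphologyEx(m.astype(np.uint8),cv2.MORPH_OPEN,np.ones((2,2)))>0
    q=P[m];r=cv2.minAreaRect((q[:,:2]*1000).astype(np.float32));print(n,m.sum(),np.round(r[0],1),np.round(r[1],1),round(r[2],1),'z',np.median(q[:,2]).round(3),cv2.boxPoints(r).round().tolist());return r
print('table',np.median(P[300:330,100:150,2]))
rect(box(335,440,140,225,.09,.11),'cabtop')
rect(box(335,420,195,245,.03,.095),'drawers')
rect(box(215,305,140,215,.09,.115),'binrim')
rect(box(215,305,140,215,.125,.4),'lid')
L=P[box(215,305,140,215,.128,.4)];print(L.min(0),L.max(0))
c=L.mean(0);_,s,V=np.linalg.svd(L-c);print('lid normal',V[2],'c',c,'rms',s[2]/len(L)**.5)
for n,b in dict(jar=(315,340,162,185),can=(312,345,120,155),mug=(180,218,200,240),loose=(312,340,212,240),spat=(440,465,180,260),p1=(358,382,245,266),p2=(390,412,250,270)).items():
    m=box(*b,.012 if n!='spat' else .004,.2);q=P[m];print(n,q.min(0).round(3),q.max(0).round(3))
E
python3 m.py
python3 - <<'E'
import cv2,numpy as np
d=np.load('top.npz');a=cv2.resize(d['frame'][130:280,210:440,::-1],None,fx=3.4,fy=3.4,interpolation=cv2.INTER_CUBIC)
cv2.imwrite('pics/crop.png',a)
E
```

```text
table 0.0023335408511139244
cabtop 3985 [ 498.8 -186.6] [256.2 392.5] 74.0 z 0.101 [[275.0, -255.0], [652.0, -364.0], [723.0, -118.0], [346.0, -9.0]]
drawers 487 [ 458.3 -135.3] [156.  299.8] 14.3 z 0.066 [[346.0, -9.0], [420.0, -300.0], [571.0, -261.0], [497.0, 29.0]]
binrim 280 [534.  111.2] [399.5 201.2] 59.3 z 0.098 [[346.0, -9.0], [519.0, -112.0], [722.0, 232.0], [549.0, 334.0]]
lid 2015 [558.3 120.1] [463.5 182. ] 52.7 z 0.191 [[346.0, -9.0], [490.0, -119.0], [771.0, 249.0], [626.0, 360.0]]
[0.54746307 0.0969762  0.12807594] [0.69201874 0.3022581  0.2463493 ]
lid normal [-0.69718099  0.13645528 -0.70378877] c [0.61411941 0.19973864 0.19035542] rms 0.0019619167701487375
jar [ 0.603 -0.027  0.014] [0.643 0.014 0.076]
can [ 0.71  -0.038  0.012] [0.779 0.03  0.098]
mug [0.417 0.367 0.012] [0.512 0.451 0.093]
loose [ 0.421 -0.03   0.014] [0.478 0.027 0.028]
spat [ 0.348 -0.472  0.004] [ 0.614 -0.387  0.026]
p1 [ 0.332 -0.173  0.014] [ 0.378 -0.126  0.028]
p2 [ 0.318 -0.275  0.013] [ 0.367 -0.228  0.027]
```

View pics/crop.png

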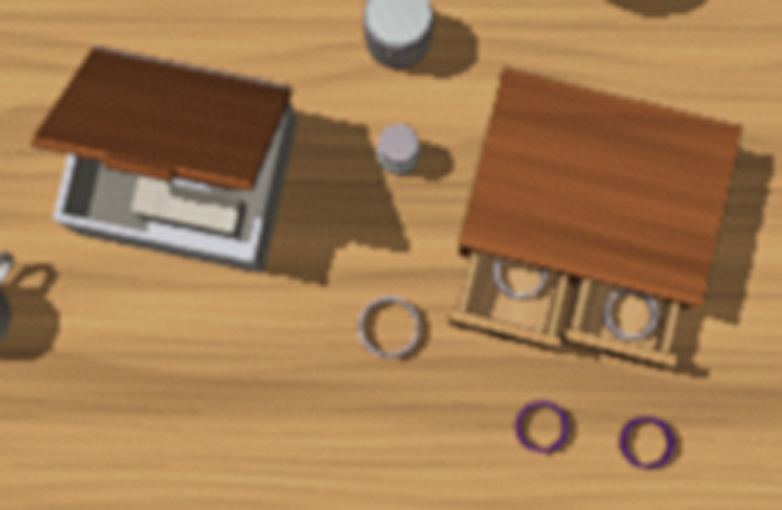

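The crop confirms the choice. Steel cutters are inside both drawers, at crop (520,270) and (630,312); the purple rings are outside in front of them. The loose cutter is at (390,327), and the bin has a brown lid with its free edge towards the robot. The 2x2 kernel shifted my masks, so I'm redoing the rectangles.

```bash
sed -i 's/np.ones((2,2))/np.ones((3,3))/' m.py; cat >> m.py <<'E'
print('-----')
r=rect(box(335,440,140,225,.094,.107),'cabtop')
q=P[box(335,440,140,225,.094,.107)];
b=cv2.boxPoints(r)/1000
# cabinet x axis from short side (176)
e=[b[1]-b[0],b[2]-b[1]];e=min(e,key=np.linalg.norm);ax=e/np.linalg.norm(e);ax*=np.sign(ax[0]);ay=np.array([-ax[1],ax[0]])
c=np.array(r[0])/1000;print('cab',c,'ax',ax,np.degrees(np.arctan2(ax[1],ax[0])))
m=box(335,425,190,250,.075,.093);q=P[m];l=np.c_[(q[:,:2]-c)@ax,(q[:,:2]-c)@ay,q[:,2]];l=l[l[:,0]<-.1]
for n,s in(('L',1),('R',-1)):
    w=l[(l[:,1]*s>.01)&(l[:,1]*s<.105)];x=np.percentile(w[:,0],[2,10,30,50,90]);print(n,len(w),x.round(3),'y',w[:,1].min(),w[:,1].max())
n=-V[2] if V[2][2]<0 else V[2]
h=n[:2]/np.linalg.norm(n[:2]);h=h*np.sign(h[0]);print('bin yaw from lid',np.degrees(np.arctan2(h[1],h[0])))
m=box(215,305,175,215,.102,.118);rect(m,'rim')
q=L@np.array([[h[0],-h[1]],[h[1],h[0]],[0,0]]);print('lid in bin axes x,y range',np.percentile(q,[1,99],axis=0), 'z',np.percentile(L[:,2],[1,99]),'tilt',np.arccos(n[2]))
E
python3 m.py|sed '1,/-----/d'
```

```text
cabtop 3851 [ 580.1 -196.9] [231.8 176.7] 76.8 z 0.101 [[468.0, -289.0], [640.0, -330.0], [693.0, -104.0], [521.0, -64.0]]
cab [ 0.58014832 -0.19691077] ax [ 0.97340417 -0.22909474] -13.24378
L 99 [-0.155 -0.155 -0.153 -0.151 -0.147] y 0.01032100473765988 0.1049390555047667
R 100 [-0.146 -0.146 -0.144 -0.142 -0.137] y -0.1038825319423851 -0.01087752183986264
bin yaw from lid -11.074183830242482
rim 27 [542.1 215.2] [192.5  27.3] 72.9 z 0.11 [[501.0, 127.0], [527.0, 119.0], [583.0, 303.0], [557.0, 311.0]]
lid in bin axes x,y range [[0.50884655 0.21919101]
 [0.62433258 0.4092415 ]] z [0.12941006 0.24324069] tilt 0.7900796020975043
```

Cabinet checks out: 232x177 mm, top at z 0.101, yaw -13.2°. The drawers are about 61 and 52 mm open. The tool x axis already lies along the cabinet's y, so one open gripper can push both drawers at once, with fingers at ±55 mm against drawer centres near ±58 mm. I'm moving to the spot in front of them.

```bash
python3 -m crank '[[-0.02,0,-0.013,0,0,0],[-0.05,0,-0.031,0,0,0],[-0.09,0,-0.056,0,0,0],[-0.13,0,-0.082,0,0,0],[-0.17,0,-0.107,0,0,0],[-0.21,0,-0.132,0,0,0],[-0.25,0,-0.157,0,0,0],[-0.29,0,-0.182,0,0,0],[-0.33,0,-0.208,0,0,0],[-0.37,0,-0.233,0,0,0]]' 91 && python3 -m crank '[[-0.04,0,-0.025,0,0,0],[-0.08,0,-0.05,0,0,0],[-0.12,0,-0.075,0,0,0],[-0.16,0,-0.1,0,0,0],[-0.2,0,-0.126,0,0,0],[-0.24,0,-0.151,0,0,0],[-0.27,0,-0.17,0,0,0],[-0.295,0,-0.186,0,0,0],[-0.309,0,-0.195,0,0,0],[-0.309,0,-0.195,0,0,0]]'
cat > c.py <<'E'
from h import *
s=env.sense();p=np.array(s['tool_pos']);R=np.array(s['tool_rot']);c=np.array([.5801,-.1969]);ax=np.array([.9734,-.2291]);ay=np.array([.2291,.9734])
print(s['t'],p.round(4),'cab',((p[:2]-c)@ax).round(4),((p[:2]-c)@ay).round(4),'yaw x',np.degrees(np.arctan2(R[1,0],R[0,0])).round(2),'down',R[:,1].round(3),'F',np.round(s['ft_force'],1),s['width'])
hy=np.array([.192,.981]);h=np.array([.981,-.192]);print('bin axes',(p[:2]@h).round(4),(p[:2]@hy).round(4))
E
python3 c.py
```

```text
t: 1.35
tool_pos: [0.2872, 0.1906, 0.2146]
tool_rot: [[0.238, 0.0, -0.971], [0.971, 0.0, 0.238], [0.0, -1.0, -0.0]]
ft_force: [-0.5, -0.1, -0.4]
width: 0.0912
t: 2.6
tool_pos: [0.4027, -0.1548, 0.2144]
tool_rot: [[0.24, -0.0, -0.971], [0.971, 0.0, 0.24], [0.0, -1.0, 0.001]]
ft_force: [-0.5, 0.5, 0.7]
width: 0.0909
2.6 [ 0.4027 -0.1548  0.2144] cab -0.1823 0.0004 yaw x 76.13 down [-0.  0. -1.] F [-0.5  0.5  0.7] 0.09090662818797499
bin axes 0.4248 -0.0745
```

```bash
python3 -m crank '[[0,0.02,0,0,-0.014,0],[0,0.04,0,0,-0.014,0],[0,0.06,0,0,-0.014,0],[0,0.08,0,0,-0.014,0],[0,0.1,0,0,-0.014,0],[0,0.12,0,0,-0.014,0],[0,0.14,0,0,-0.014,0],[0,0.155,0,0,-0.014,0],[0,0.162,0,0,-0.014,0],[0,0.162,0,0,-0.014,0]]' >/dev/null
python3 - <<'E'
from h import *
d=grab('side');cv2.imwrite('pics/side1.png',cv2.resize(d['frame'][170:370,200:460,::-1],None,fx=3,fy=3))
E
python3 c.py
```

```text
3.9 [ 0.4028 -0.1541  0.0529] cab -0.1824 0.0011 yaw x 76.86 down [ 0.  0. -1.] F [ 0.7 -0.5  0.9] 0.09103888716329377
bin axes 0.4248 -0.0738
```

View pics/side1.png

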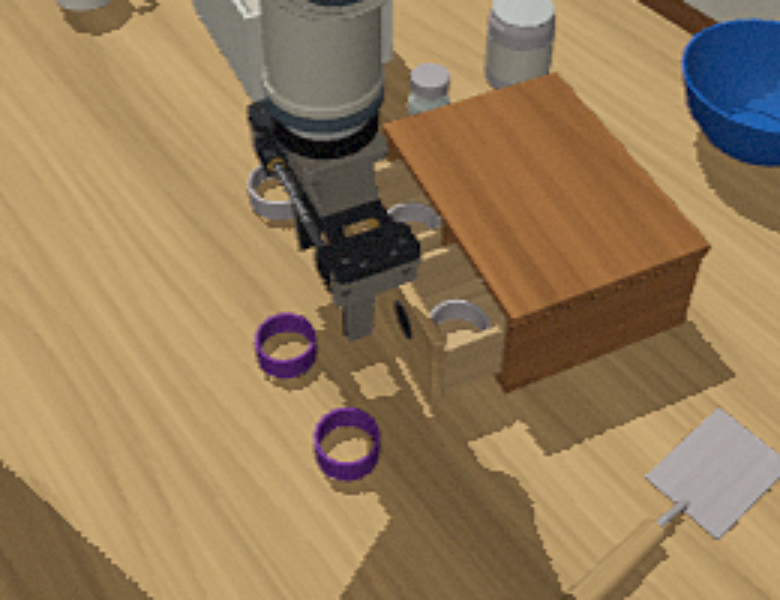

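The right finger, at (358,320) in the crop, stands just in front of the right drawer, and the gripper body clears the cabinet. Pushing at about 60 mm/s.

```bash
python3 -m crank '[[0,0,-0.005,0,0,0],[0,0,-0.012,0,0,0],[0,0,-0.02,0,0,0],[0,0,-0.028,0,0,0],[0,0,-0.036,0,0,0],[0,0,-0.044,0,0,0],[0,0,-0.052,0,0,0],[0,0,-0.06,0,0,0],[0,0,-0.066,0,0,0],[0,0,-0.07,0,0,0]]'; python3 c.py;  python3 -m crank '[[0,0,-0.001,0,0,0],[0,0,-0.002,0,0,0],[0,0,-0.003,0,0,0],[0,0,-0.004,0,0,0],[0,0,-0.005,0,0,0],[0,0,-0.006,0,0,0],[0,0,-0.007,0,0,0],[0,0,-0.008,0,0,0],[0,0,-0.008,0,0,0],[0,0,-0.008,0,0,0]]'; python3 c.py
```

```text
t: 5.15
tool_pos: [0.4712, -0.1706, 0.0525]
tool_rot: [[0.228, -0.0, -0.974], [0.974, -0.0, 0.228], [-0.0, -1.0, 0.0]]
ft_force: [-3.9, -1.8, 0.7]
width: 0.0912
5.15 [ 0.4712 -0.1706  0.0525] cab -0.112 0.0007 yaw x 76.84 down [-0. -0. -1.] F [-3.9 -1.8  0.7] 0.09117080857811168
bin axes 0.495 -0.0769
t: 6.4
tool_pos: [0.4782, -0.1721, 0.0525]
tool_rot: [[0.228, -0.001, -0.974], [0.974, 0.0, 0.228], [0.0, -1.0, 0.001]]
ft_force: [-5.9, -1.7, 0.6]
width: 0.0908
6.4 [ 0.4782 -0.1721  0.0525] cab -0.1048 0.0008 yaw x 76.81 down [-0.001  0.    -1.   ] F [-5.9 -1.7  0.6] 0.09079340964055276
bin axes 0.5022 -0.077
```

```bash
python3 -m crank '[[0,0,-0.0005,0,0,0],[0,0,-0.001,0,0,0],[0,0,-0.0015,0,0,0],[0,0,-0.002,0,0,0],[0,0,-0.0025,0,0,0],[0,0,-0.003,0,0,0],[0,0,-0.003,0,0,0],[0,0,-0.003,0,0,0],[0,0,-0.003,0,0,0],[0,0,-0.003,0,0,0]]'>/dev/null; python3 c.py
```

```text
7.65 [ 0.4784 -0.1721  0.0525] cab -0.1047 0.0008 yaw x 76.78 down [-0.006  0.002 -1.   ] F [-14.6   1.7  12.3] 0.09043691607348826
bin axes 0.5023 -0.077
```

The force rose from about 6 N to 15 N with no further movement at cab x -0.105, so the drawers are at the end stop. Backing off, raising and crossing to the lid.

```bash
python3 -m crank '[[0,0,0.005,0,0,0],[0,0,0.015,0,0,0],[0,0,0.03,0,0,0],[0,-0.02,0.05,0,0,0],[0,-0.055,0.07,0,0,0],[0,-0.1,0.08,0,0,0],[0,-0.15,0.08,0,0,0],[0,-0.2,0.08,0,0,0],[0,-0.24,0.08,0,0,0],[0,-0.247,0.08,0,0,0]]'>/dev/null; python3 c.py
python3 - <<'E'
from h import *
d=grab('side');cv2.imwrite('pics/side2.png',cv2.resize(d['frame'][100:340,200:460,::-1],None,fx=2.5,fy=2.5))
E
```

```text
8.9 [ 0.4045 -0.155   0.302 ] cab -0.1805 0.0005 yaw x 76.83 down [ 0.005 -0.002 -1.   ] F [-0.6  0.4 -0.1] 0.09088962298545192
bin axes 0.4266 -0.0744
```

View pics/side2.png

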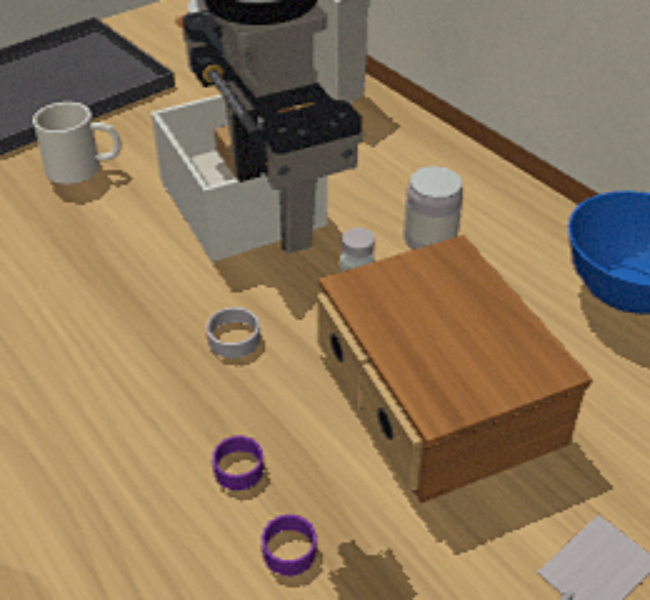

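Both fronts, at (337,345) and (388,425), are flush with the carcass, and the cutters and jar stand where they were. Next, over the lid with the fingers closed.

```bash
python3 -m crank '[[0.02,0,0,0,0,0],[0.06,0,0,0,0,0],[0.105,0,-0.01,0,0,0],[0.155,0,-0.03,0,0,0],[0.21,0,-0.05,0,0,0],[0.265,0,-0.07,0,0,0],[0.32,0,-0.09,0,0,0],[0.365,0,-0.102,0,0,0],[0.39,0,-0.11,0,0,0],[0.39,0,-0.11,0,0,0]]' 0 >/dev/null; python3 c.py
python3 - <<'E'
from h import *
d=grab('side');cv2.imwrite('pics/side3.png',cv2.resize(d['frame'][60:260,200:420,::-1],None,fx=3,fy=3))
E
```

```text
10.2 [0.5991 0.2011 0.2968] cab -0.0727 0.3917 yaw x 76.95 down [-0.003 -0.001 -1.   ] F [-0.2 -1.3  0.2] 0.00033217266180518356
bin axes 0.5491 0.3123
```

View pics/side3.png

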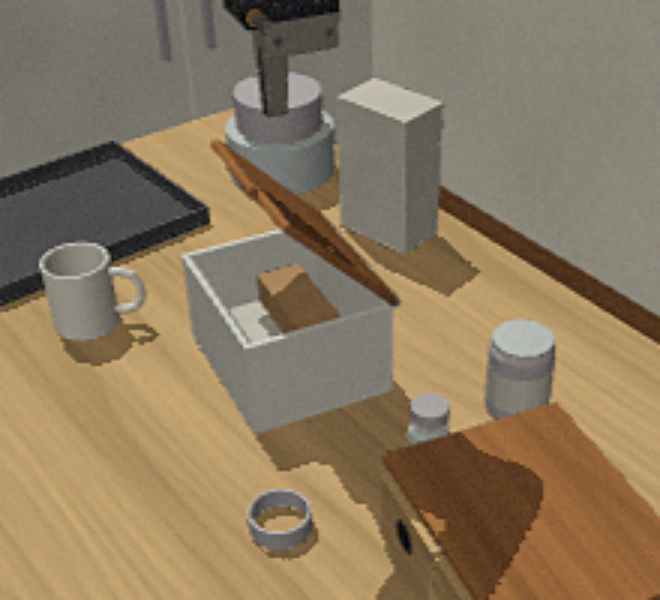

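The closed fingertip hangs above the middle of the raised lid. Pressing down slowly, drifting towards the robot along the lid's arc.

```bash
python3 -m crank '[[0,0.012,0,0,0,0],[0,0.027,0,0,0,0],[0,0.042,0,0,0,0],[0,0.055,0,0,0,0],[0,0.065,0,0,0,0],[0,0.075,0,0,0,0],[0,0.085,0.002,0,0,0],[0,0.095,0.005,0,0,0],[0,0.105,0.009,0,0,0],[0,0.11,0.012,0,0,0]]' >/dev/null; python3 c.py
python3 -m crank '[[0,0.007,0.003,0,0,0],[0,0.014,0.006,0,0,0],[0,0.021,0.009,0,0,0],[0,0.028,0.012,0,0,0],[0,0.035,0.015,0,0,0],[0,0.042,0.017,0,0,0],[0,0.049,0.019,0,0,0],[0,0.055,0.021,0,0,0],[0,0.06,0.022,0,0,0],[0,0.062,0.022,0,0,0]]' >/dev/null; python3 c.py
```

```text
11.5 [0.5874 0.2028 0.1889] cab -0.0844 0.3907 yaw x 76.84 down [-0.001 -0.    -1.   ] F [-0.8  0.1  1.3] 0.0005611442746322773
bin axes 0.5374 0.3117
12.75 [0.5665 0.2078 0.1273] cab -0.106 0.3908 yaw x 76.83 down [-0.  0. -1.] F [-0.3  0.1  1.3] 0.0003569660387225894
bin axes 0.5158 0.3126
```

```bash
python3 -m crank '[[0,0.001,0,0,0,0],[0,0.002,0,0,0,0],[0,0.003,0,0,0,0],[0,0.004,0,0,0,0],[0,0.005,0,0,0,0],[0,0.006,0,0,0,0],[0,0.007,0,0,0,0],[0,0.008,0,0,0,0],[0,0.009,0,0,0,0],[0,0.009,0,0,0,0]]' >/dev/null; python3 c.py
python3 -m crank '[[0,0.0005,0,0,0,0],[0,0.001,0,0,0,0],[0,0.0015,0,0,0,0],[0,0.002,0,0,0,0],[0,0.002,0,0,0,0],[0,0.002,0,0,0,0],[0,0.002,0,0,0,0],[0,0.002,0,0,0,0],[0,0.002,0,0,0,0],[0,0.002,0,0,0,0]]' >/dev/null; python3 c.py
```

```text
14.0 [0.5667 0.2077 0.1202] cab -0.1058 0.3908 yaw x 76.83 down [ 0.  0. -1.] F [-5.6 -1.2 16.8] 6.695183200480966e-05
bin axes 0.516 0.3126
15.25 [0.5667 0.2077 0.1199] cab -0.1057 0.3908 yaw x 76.83 down [ 0.001  0.    -1.   ] F [-12.   -4.4  33.3] 0.00041965225134430785
bin axes 0.5161 0.3126
```

The lid is at its stop: z is 0.120 with the force rising. Backing off upwards and checking with both cameras.

```bash
python3 -m crank '[[0,-0.005,0,0,0,0],[0,-0.015,0,0,0,0],[0,-0.035,0,0,0,0],[0,-0.06,0.01,0,0,0],[0,-0.09,0.04,0,0,0],[0,-0.12,0.08,0,0,0],[0,-0.14,0.12,0,0,0],[0,-0.15,0.16,0,0,0],[0,-0.15,0.19,0,0,0],[0,-0.15,0.2,0,0,0]]' >/dev/null; python3 c.py
mkdir -p a; cp top.npz a/; python3 - <<'E'
from h import *
P0=pts(dict(np.load('a/top.npz')))
d=grab('side');cv2.imwrite('pics/side4.png',d['frame'][:,:,::-1])
d=grab('top');P=pts(d);cv2.imwrite('pics/top4.png',cv2.resize(d['frame'][110:280,170:480,::-1],None,fx=2.5,fy=2.5))
for n,b in dict(jar=(315,340,162,185),can=(312,345,120,155),mug=(180,218,200,240),loose=(312,340,212,240),spat=(440,465,180,260)).items():
    for Q in(P0,P):
        q=Q[b[2]:b[3],b[0]:b[1]].reshape(-1,3);q=q[(q[:,2]>(.004 if n=='spat' else .012))&(q[:,2]<.2)];print(n,q.min(0).round(3),q.max(0).round(3))
hy=np.array([.192,.981]);h=np.array([.981,-.192]);q=P[130:230,200:320].reshape(-1,3);X=q[:,:2]@h;Y=q[:,:2]@hy
q=q[(X>.475)&(X<.62)&(Y>.23)&(Y<.4)&(q[:,2]>.1)&(q[:,2]<.16)];c=q.mean(0);V=np.linalg.svd(q-c)[2][2];print('lid',len(q),'z',c[2],'tilt',np.arccos(abs(V[2])))
c=np.array([.5801,-.1969]);ax=np.array([.9734,-.2291]);ay=np.array([.2291,.9734]);q=P[140:250,330:440].reshape(-1,3);X=(q[:,:2]-c)@ax;Y=(q[:,:2]-c)@ay
for s in(1,-1):
    w=X[(Y*s>.015)&(Y*s<.1)&(q[:,2]>.07)&(q[:,2]<.095)&(X<-.08)];print('front',len(w),np.percentile(w,[2,10,50]) if len(w) else '')
E
```

```text
16.5 [0.3708 0.2535 0.267 ] cab -0.3069 0.3904 yaw x 76.9 down [ 0.  0. -1.] F [ 0.4 -0.3  0.4] 0.0006184254556096583
bin axes 0.3151 0.3199
jar [ 0.603 -0.027  0.014] [0.643 0.014 0.076]
jar [ 0.603 -0.027  0.013] [0.642 0.014 0.074]
can [ 0.71  -0.038  0.012] [0.779 0.03  0.098]
can [ 0.711 -0.038  0.012] [0.777 0.029 0.101]
mug [0.417 0.367 0.012] [0.512 0.451 0.093]
mug [0.474 0.367 0.021] [0.512 0.446 0.09 ]
loose [ 0.421 -0.03   0.014] [0.478 0.027 0.028]
loose [ 0.421 -0.029  0.014] [0.478 0.027 0.031]
spat [ 0.348 -0.472  0.004] [ 0.614 -0.387  0.026]
spat [ 0.347 -0.473  0.004] [ 0.614 -0.386  0.026]
lid 2432 z 0.12122055703691605 tilt 0.0008125032717768596
front 87 [-0.0951858  -0.09448798 -0.09199079]
front 86 [-0.09537559 -0.09474581 -0.09201385]
```

View pics/top4.png

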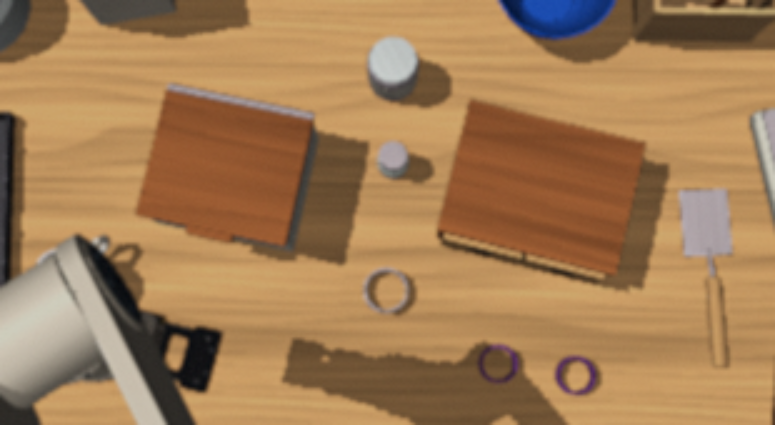

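View pics/side4.png

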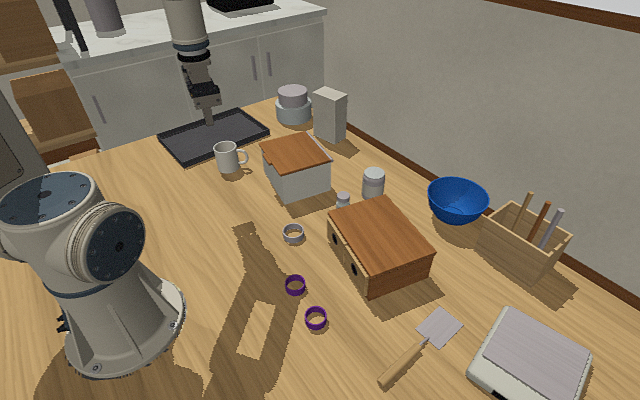

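The top view shows the lid flat on the bin at (230,165) and both drawer fronts flush at (525,255). The side view shows the mug unmoved at (228,157), everything else in place, and the arm clear at (205,110).

```bash
python3 -c "
from station import env
print(env.sign_off())"
```

```text
the job is handed in; nothing more can be done
None
```

The job is done and handed in at about 17 s. I pushed both drawers shut in one slow stroke with the open fingertips, then pressed the lid down with the fingers closed.

**Last checks:**
- **Drawers:** both fronts measured at cabinet x ≈ -0.095 m, the shut position. The push had stopped with the force rising to about 15 N.
- **Lid:** it lies flat, with a tilt of about 0.001 rad and its upper face at z 0.121 m. The final press reached about 33 N vertically (about 36 N in all), with the fingertips.
- **Bystanders:** jar, can, loose cutter and spatula are within about 2 mm of where they stood. The arm partly hid the mug from above, so I checked it only by eye in the side view, where it looks unmoved.
- **Cutters:** the two in the drawers are now hidden inside, so I could not measure them directly. They were lying in the drawers before the push, and none was visible outside afterwards. The purple rings were not touched.

No check failed or disagreed, apart from an early bin-rim fit that gave a yaw 6° off the lid's. It rested on only 27 pixels, so I used the lid's yaw.

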